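# Close the steam vent on the casserole lid

## Task

Close the steam vent of the wide, low casserole with two loop handles: turn the dial on its lid until the pointer on the dial's rim stands at the tall tab on the far side of the lid. Then let go, and leave the saucepan's dial as it is.

Things in the scene. Friction and masses are not known exactly. Their poses are not given: they have to be found in the camera images.
- casserole_grip (a point): Top middle of the grip bar of the casserole's dial, on its upright axis. Dial: black disc 84 mm wide, 14 thick, top face 28 mm below this point; on it a bar 64 mm long, 16 wide, 28 high, along the line from axis to pointer, both ends alike. Turns both ways with light friction (0.05 N m), without click or stop at the tab, and stays where left. Pot: steel, 196 mm wide, 85 high, two loop handles, fixed.
- casserole_pointer (a point): Tip of the casserole dial's pointer: a black lug 12 mm wide that sticks out 11 mm from the disc's rim in line with one end of the bar; tip 53 mm from the dial's axis, 32 mm below the bar's top. Turns with the dial. At the start it is 0.6 to 1.2 rad counterclockwise (from above) of the tab.
- casserole_mark (a point): Inner face, near the top, of the tall tab on the casserole's lid, 57 mm from the dial's axis: black, upright, 12 mm wide, 19 mm high, its top 1 mm below the disc's top face; fixed on the side away from the robot (within about 30 degrees). It is the only thing on the lid beside the dial.
- saucepan_pointer (a point): Tip of the pointer of the dial on the other pot, a saucepan: narrower (150 mm), taller (115 mm), with one long straight handle. Its dial and tab are of the same make and size; that dial must stay as it is. Either pot may stand on either side of the stove.

How it is judged (in metres and radians):
At the end, for the whole second after the job is handed in: The tip of the casserole dial's pointer stands at the tall tab: within 11 mm of the tab's inner face seen from above, which is about 10 degrees of turn either side. The saucepan's dial is as it was (horizontal distance between casserole_pointer and casserole_mark below 0.011 m); the robot touches nothing.
It fails at once if the saucepan's dial is turned (its pointer moves more than 8 mm) (distance of saucepan_pointer from where it was at the start of the episode above 0.008 m).
It also fails if it takes over 32 s, if anything falls off the work surface, if the arm or the gripper's body presses on something with over 40 N, if the wrist force passes 120 N, or if a joint passes its speed limit or range.

## Robot

A 6-joint arm with a two-finger parallel gripper is mounted at the origin on a cart in front of the work surface, level with it; the furniture and walls round the work are solid. World frame = base frame: x ahead of the robot, y to its left, z up, the work surface at z = 0. Lengths are in mm, angles in degrees, forces in N, time in s.
With the tool pointing down it reaches from about 350 to 850 mm from the base axis. Payload 8.1 kg.
Tool frame: the origin (TCP) lies midway between the tips of the shut fingers; the grasp point (between the pads) lies 19 mm behind it; z points along the fingers, x is the direction in which the jaws open and shut, and the axes are right-handed (so a half turn about z gives the same grasp; the last joint's range is limited). The gripper opens to 85 mm and grips with 20 to 120 N. Pads are 22 mm wide; open, the fingers measure 114 mm over their backs; the gripper's body (76 mm by 85 mm) begins 54 mm behind the grasp point. The pads swing forward as they close: fully open they stand 13 mm farther back than shut.
Start: joints at [-75.711, 7.471, 85.268, -0, 87.261, -4.893], TCP at [197.168, -566.683, 231.292] pointing down, gripper open.
Joint ranges: [-169.43, 169.43], [-51.17, 129.36], [1.28, 143.12], [-76.62, 256.62], [0, 156.53], [-152.29, 152.29]. Speed limits (degrees/s): [136.94, 136.94, 159.86, 180, 180, 180].

## Interface

Orientations are given as [roll, pitch, yaw] about the fixed x, y, z axes, in that order (R = Rz(yaw) Ry(pitch) Rx(roll)).
In Python, from bench import monitor, cams, r gives the robot as it stands.
- The arm moves only by the tool jog_arm, never from a script. Its arguments are lists of equal length, an entry for each row: "offset": the shift along the tool's x, y, z in mm, a list of three; "delta_rot": the turn, a rotation vector about the tool's x, y, z in degrees, a list of three; "jaw": the opening in per cent of the stroke, from 0 (shut) to 100 (fully open). In form: {"offset": [[x, y, z], ...], "delta_rot": [[rx, ry, rz], ...], "jaw": [jaw, ...]}. A call has 1 to 20 rows; each row shifts and turns the pose as measured when the row begins, along the tool's axes as they then stand; what a row does not reach is not made up. A row lasts 1/10 s, in which the tool goes at most 50 mm and 8.59 degrees, less where a joint would pass 70% of its speed; a pose out of reach is approached as far as the arm can. A call is refused whole if a number of a shift passes 50 or a number of a turn 8.59, either way. A call with a gripper value outside its range is refused whole. The fingers move at their own pace and stop on an object; "newtons" is the grip in N (left out, the last holds). Time passes only in rows, so rows that do not move let the fingers close. It gives the time, the measured TCP pose, the force and the opening at its end, in the units of the state.
- monitor.sense(): the state, without advancing time (a new reading comes with each control period).
- cams.snapshot(name): name is "scene" or "top" or "wrist"; returns (picture, depth): 384x512x3 uint8, red, green, blue; 384x512 float32, mm along the optical axis (not along the pixel's ray), 0 where there is no reading.
- cams.camera_model(name): a dict with "K" (3x3 intrinsics, pixels), "camera_from_world" (4x4, takes a point from world to camera coordinates). Camera axes: x right, y down, z forward; pixel columns grow to the right and rows downward; lengths in mm; the calibration is good to about 2 mm. A picture is of the moment at which its call begins: read the wrist's pose just before it. camera_model takes no time and is no camera call; for the wrist camera it gives the pose at the moment of the call.
- r.hand_in(): hands the job in, once; it reports no verdict.
The state is a dict: "time": time; "joint_pos": joint angles; "qd": joint speeds; "joint_efforts": joint torques, N m; "tool_pos": TCP position; "tcp_rot": TCP orientation; "ft_force": force on the tool from outside, world axes, zero at the start; "wrist_torque": the same for the moment, N m; "finger_gap": finger opening in mm.
Only numpy, scipy, OpenCV 4.12 (cv2) and the standard library are available. Lean on these libraries where they do the work, as an engineer would, in place of code of your own. Each camera call takes 0.05 s, during which the arm holds its last target.

## Working session

There is one attempt and no reset: what is moved stays moved. The work goes in short steps, Python scripts to look and compute and a tool call to move; the robot and the scene stay as the last step left them, time stands still between calls to the robot, and variables do not carry over. Pictures are saved under pics/ and viewed, and the job is handed in when it is done.

Besides the shell and the picture viewer there is one more tool, called after "Request:" as name(argument=value, ...) on one line, values as JSON. jog_arm: Moves the arm, as the interface text tells. Its arguments: {"type":"object","properties":{"offset":{"type":"array","items":{"type":"array","items":{"type":"number"}}},"delta_rot":{"type":"array","items":{"type":"array","items":{"type":"number"}}},"jaw":{"type":"array","items":{"type":"number"}},"newtons":{"type":"number"}},"required":["offset","delta_rot","jaw"]}

```bash
mkdir -p pics; python3 - <<'E'
from bench import monitor,cams,r
import cv2,numpy as np
print(monitor.sense())
for n in("top","scene"):
    p,d=cams.snapshot(n); cv2.imwrite(f"pics/{n}0.png",p[:,:,::-1]); np.save(f"pics/{n}0.npy",d); print(n,cams.camera_model(n))
E
```

```text
{'time': 0.0, 'joint_pos': array([-7.57114107e+01,  7.51453946e+00,  8.53308030e+01, -9.88790607e-04,
        8.72612068e+01, -4.89442769e+00]), 'qd': array([-0.0318851 , -0.02462972, -0.05070048, -0.08260093,  0.0159473 ,
        0.04346004]), 'joint_efforts': array([-4.43241288e-04, -5.69407010e+01, -5.00543618e+01, -2.81649436e-04,
        1.51442410e-02, -7.92522570e-06]), 'tool_pos': array([ 197.01532136, -566.1406451 ,  230.23575588]), 'tcp_rot': array([-1.79991893e+02,  1.06245028e-01, -7.08169273e+01]), 'ft_force': array([0.59792943, 0.47634534, 0.4670468 ]), 'wrist_torque': array([-0.00498797,  0.01966907,  0.05652543]), 'finger_gap': 85.33938577441278}
top {'K': array([[392.78254248,   0.        , 250.88545416],
       [  0.        , 392.78254248, 192.37909147],
       [  0.        ,   0.        ,   1.        ]]), 'camera_from_world': array([[-1.29270459e-02, -9.99845216e-01,  1.19346240e-02,
         5.58248072e+01],
       [-9.95402553e-01,  1.17349478e-02, -9.50581325e-02,
         6.10978511e+02],
       [ 9.49033669e-02, -1.31085760e-02, -9.95400179e-01,
         9.44438556e+02],
       [ 0.00000000e+00,  0.00000000e+00,  0.00000000e+00,
         1.00000000e+00]])}
scene {'K': array([[362.37433594,   0.        , 261.73774747],
       [  0.        , 362.37433594, 192.66295601],
       [  0.        ,   0.        ,   1.        ]]), 'camera_from_world': array([[ 8.24036305e-01, -5.66344724e-01, -1.47587508e-02,
        -4.72544978e+02],
       [-2.40518025e-01, -3.26131601e-01, -9.14215105e-01,
         3.19710795e+02],
       [ 5.12947607e-01,  7.56896183e-01, -4.04960394e-01,
         5.67817278e+02],
       [ 0.00000000e+00,  0.00000000e+00,  0.00000000e+00,
         1.00000000e+00]])}
```

View pics/top0.png

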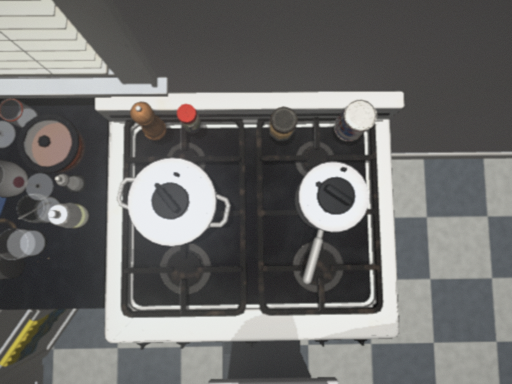

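View pics/scene0.png

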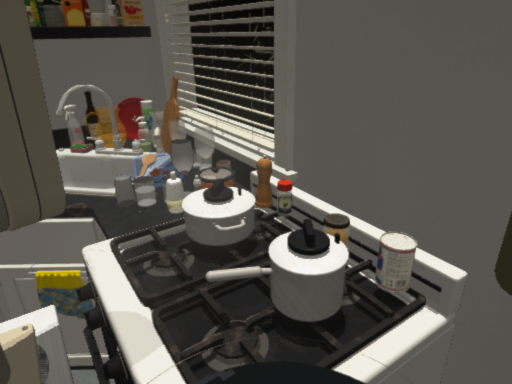

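```bash
python3 - <<'E'
import cv2,numpy as np
p=cv2.imread("pics/top0.png")[150:255,115:235]
cv2.imwrite("pics/top0c.png",cv2.resize(p,None,fx=6,fy=5.7,interpolation=cv2.INTER_CUBIC)) if 0 else cv2.imwrite("pics/top0c.png",cv2.resize(p[:100],None,fx=6,fy=6,interpolation=cv2.INTER_CUBIC))
d=np.load("pics/top0.npy"); print(d[170:232:3,145:200:3].astype(int))
E
```

```text
[[906 910 904 903 907 906 905 907 908 902 905 907 909 908 906 908 907 909
  909]
 [906 905 906 906 906 906 905 906 903 906 885 890 907 903 907 906 906 906
  910]
 [903 901 903 906 904 904 904 904 905 908 903 900 905 907 905 908 906 905
  904]
 [905 901 905 904 904 904 903 905 903 905 906 905 901 907 906 904 905 904
  908]
 [902   0 903 903 883 904 904 902 888 904 906 907 904 902 903 904 904 905
  903]
 [902 904 904 883 886 881 879 882 885 886 882 881 904 903 902 904 904 903
  904]
 [900 901 904 903 881 853 881 880 883 881 884 881 882 904 901 902 904 903
  903]
 [899 902 900 881 851 853 856 884 879 884 880 883 880 883 903 900 905 901
  901]
 [902 897 903 880 881 854 850 856 881 879 884 881 879 881 902 901 904 903
  902]
 [899 902 878 880 880 854 851 852 854 880 879 881 877 880 880 902 899 902
  899]
 [900 898 881 876 881 880 852 850 851 857 879 880 883 880 882 903 903 900
  898]
 [897 898 880 878 880 877 879 853 850 851 866 878 879 881 881 899 896 898
  902]
 [896 894 899 877 878 878 877 880 851 850 850 876 880 877 885 901 899 900
  899]
 [895 897 897 876 877 877 877 878 877 849 848 857 879 879 900 899 897 900
  897]
 [894 896 895 898 876 878 875 879 880 879 862 878 880 895 897 898 897 896
  898]
 [895 892 895 898 897 874 876 876 877 875 875 879 896 897 898 895 897 897
  899]
 [896 896 897 894 897 893 877 876 874 877 885 895 894 897 897 897 897 895
  894]
 [893 893 895 894 892 894 894 896 895 897 895 897 896 898 894 898 894 897
  897]
 [892 894 893 893 890 893 892 892 892 895 894 894 894 896 894 895 897 894
  894]
 [892 893 896 892 893 892 896 895 894 894 895 892 892 894 896 894 894 895
  898]
 [898 892 891 893 889 890 893 893 895 892 894 893 892 893 895 893 895 893
  894]]
```

View pics/top0c.png

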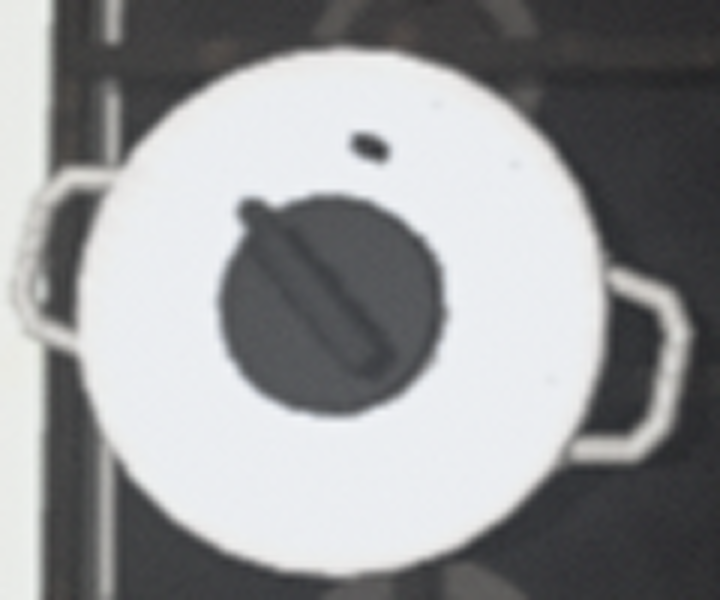

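```bash
cat >h.py <<'E'
import numpy as np
from bench import cams
def bp(name,u,v,d=None,z=None,M=None):
    M=M or cams.camera_model(name);K=M["K"];T=np.linalg.inv(M["camera_from_world"])
    ray=np.linalg.inv(K)@[u,v,1]
    if d is not None: return T[:3,:3]@(ray*d)+T[:3,3]
    w=T[:3,:3]@ray; return T[:3,3]+w*(z-T[2,3])/w[2]
E
python3 - <<'E'
from h import *
d=np.load("pics/top0.npy")
import numpy as np
# cloud fit over pot
pts=[];
for v in range(165,240):
  for u in range(130,216):
    if d[v,u]>0 and d[v,u]<930: pts.append(bp("top",u,v,d[v,u],M=None))
P=np.array(pts); h,e=np.histogram(P[:,2],np.arange(40,160,3)); print([(int(a),int(b)) for a,b in zip(e,h) if b])
for lo,hi,n in((85,100,'lid'),(108,118,'disc'),(135,150,'bar')):
  pass
np.save("pics/P.npy",P)
E
```

```text
Traceback (most recent call last):
  File "h.py", line 4, in bp
    M=M or cams.camera_model(name);K=M["K"];T=np.linalg.inv(M["camera_from_world"])
           ~~~~~~~~~~~~~~~~~^^^^^^
ValueError: time passes only in moves, steps and waits
```

```bash
python3 - <<'E'
from h import *
d=np.load("pics/top0.npy"); M=cams.camera_model("top")
P=np.array([bp("top",u,v,d[v,u],M=M) for v in range(165,240) for u in range(130,216) if 0<d[v,u]<930])
h,e=np.histogram(P[:,2],np.arange(40,180,3)); print([(int(a),int(b)) for a,b in zip(e,h) if b])
B=P[P[:,2]>e[-1]*0+np.percentile(P[:,2],99)-8]
c=B[:,:2].mean(0);w,V=np.linalg.eigh(np.cov((B[:,:2]-c).T)); print("bar",B.mean(0),np.sqrt(12*w),np.degrees(np.arctan2(V[1,1],V[0,1])))
zb=B[:,2].mean(); 
zd=zb-28
for n,u,v,z in(("disc",170.3,200.8,zd),("tab",176.7,174.5,zd-1),("ptr",156.2,184.5,zd-4)):
  p=bp("top",u,v,z=z,M=M); print(n,p,np.hypot(*(p[:2]-c)),np.degrees(np.arctan2(*(p[:2]-c)[::-1])))
E
```

```text
[(67, 6), (70, 29), (73, 10), (76, 1), (85, 17), (88, 118), (91, 425), (94, 1459), (97, 2175), (100, 275), (103, 2), (106, 8), (109, 6), (112, 63), (115, 446), (118, 363), (121, 15), (124, 6), (127, 1), (130, 3), (133, 6), (136, 7), (139, 10), (142, 83), (145, 115), (148, 7)]
bar [587.15961009 232.63320175 145.00293424] [16.05745625 63.32852198] -140.52111884697678
disc [586.37601118 230.34622792 117.00293424] 2.4174938497797895 -108.91329109579112
tab [645.856186   216.50312497 116.00293424] 60.872550472470735 -15.365831120417164
ptr [624.00096967 263.14578917 113.00293424] 47.83621815675776 39.63208322786719
```

Request:
jog_arm(offset=[[-20,-20,-10],[-34,-34,-5],[-34,-34,-5],[-34,-34,-5],[-34,-34,-5],[-34,-34,0],[-34,-34,0],[-34,-34,0],[-34,-34,0],[-34,-34,0]], delta_rot=[[0,0,0],[0,0,0],[0,0,0],[0,0,0],[0,0,0],[0,0,0],[0,0,0],[0,0,0],[0,0,0],[0,0,0]], jaw=[100,100,100,100,100,100,100,100,100,100])

```text
time: 1.1
tool_pos: [400.3, -139.2, 257.7]
tcp_rot: [180.0, 0.5, -71.5]
ft_force: [2.0, -0.4, -0.5]
finger_gap: 85.4
```

Request:
jog_arm(offset=[[-34,-34,0],[-34,-34,0],[-34,-34,0],[-34,-34,0],[-34,-34,0],[-34,-34,0],[-34,-34,0],[-25,-25,0],[-15,-15,0],[0,0,0],[0,0,0],[0,0,0],[0,0,0]], delta_rot=[[0,0,0],[0,0,0],[0,0,0],[0,0,0],[0,0,0],[0,0,0],[0,0,0],[0,0,0],[0,0,0],[0,0,-7],[0,0,-7],[0,0,-6],[0,0,0]], jaw=[100,100,100,100,100,100,100,100,100,70,70,70,70])

```text
time: 2.4
tool_pos: [576.6, 237.4, 251.7]
tcp_rot: [179.7, 0.7, -50.2]
ft_force: [0.1, 0.1, 0.8]
finger_gap: 59.6
```

```bash
python3 - <<'E'
from h import *
import cv2
from bench import monitor
s=monitor.sense();M=cams.camera_model("wrist");p,d=cams.snapshot("wrist");print(s["time"],s["tool_pos"],s["tcp_rot"],s["joint_pos"])
cv2.imwrite("pics/w1.png",p[:,:,::-1]);np.savez("pics/w1.npz",d=d,K=M["K"],camera_from_world=M["camera_from_world"])
E
```

```text
2.4 [576.61483853 237.37355222 251.73149295] [179.70259861   0.66302629 -50.18223384] [17.37246709 11.15227017 79.06809718  0.49924225 90.30765402 67.55336043]
```

View pics/w1.png

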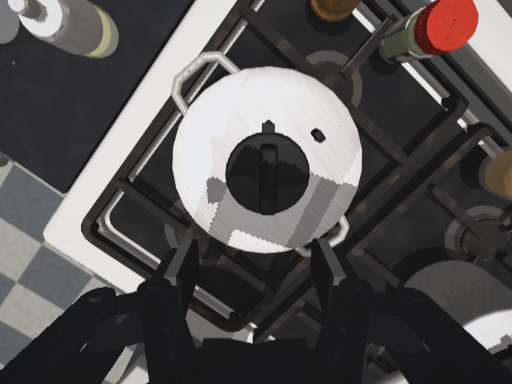

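```bash
python3 - <<'E'
from h import *
M=dict(np.load("pics/w1.npz"));d=M["d"]
P=np.array([bp("",u,v,d[v,u],M=M) for v in range(105,235) for u in range(215,320) if d[v,u]>0])
h,e=np.histogram(P[:,2],np.arange(85,180,3)); print([(int(a),int(b)) for a,b in zip(e,h) if b])
B=P[(P[:,2]>135)&(P[:,2]<155)]
c=B[:,:2].mean(0);w,V=np.linalg.eigh(np.cov((B[:,:2]-c).T)); print("bar",B.mean(0),np.sqrt(12*w),np.degrees(np.arctan2(V[1,1],V[0,1])))
D=P[(P[:,2]>110)&(P[:,2]<124)&(np.hypot(*(P[:,:2]-c).T)<48)];print("disc",D.mean(0))
zd=D[:,2].mean()
for n,u,v,z in(("disc",267,174,zd),("tab",317,135,zd-1),("ptr",268,121,zd-4)):
  p=bp("",u,v,z=z,M=M); print(n,p,np.hypot(*(p[:2]-c)),np.degrees(np.arctan2(*(p[:2]-c)[::-1])))
E
```

```text
[(91, 28), (94, 3610), (97, 4259), (100, 5), (103, 6), (106, 16), (109, 29), (112, 180), (115, 3838), (118, 353), (121, 16), (124, 6), (127, 13), (130, 6), (133, 13), (136, 8), (139, 76), (142, 697), (145, 425)]
bar [589.14475377 234.99698732 144.35879475] [15.71909375 62.82206251] -140.7553476748827
disc [591.33898619 237.00178516 116.92374767]
disc [588.08561335 234.12350401 116.92374767] 1.3728625262207756 -140.48726926937124
tab [646.97874082 222.50111496 115.92374767] 59.16854640124041 -12.192164817106223
ptr [627.0369962  266.08591776 112.92374767] 49.01370861440199 39.36738307385854
```

Request:
jog_arm(offset=[[10,-7,25],[0,0,30],[0,0,30],[0,0,0]], delta_rot=[[0,0,0],[0,0,0],[0,0,0],[0,0,0]], jaw=[60,60,60,60])

```text
time: 2.85
tool_pos: [588.4, 234.1, 165.3]
tcp_rot: [179.8, 0.6, -51.2]
ft_force: [-1.7, -0.6, -0.9]
finger_gap: 51.3
```

Request:
jog_arm(offset=[[0,0,25],[0,0,15],[0,0,4],[0,0,0],[0,0,0],[0,0,0],[0,0,0],[0,0,0],[0,0,0]], delta_rot=[[0,0,0],[0,0,0],[0,0,0],[0,0,0],[0,0,0],[0,0,0],[0,0,0],[0,0,0],[0,0,0]], jaw=[40,30,20,0,0,0,0,0,0], newtons=25)

```text
time: 3.75
tool_pos: [589.8, 234.4, 124.2]
tcp_rot: [180.0, 0.5, -51.7]
ft_force: [2.1, 0.3, -9.8]
finger_gap: 15.1
```

Request:
jog_arm(offset=[[0,0,0],[0,0,0],[0,0,0],[0,0,0],[0,0,0],[0,0,0],[0,0,0],[0,0,0],[0,0,0]], delta_rot=[[0,0,4],[0,0,6],[0,0,7],[0,0,7],[0,0,7],[0,0,7],[0,0,7],[0,0,6],[0,0,0]], jaw=[0,0,0,0,0,0,0,0,0])

```text
time: 4.65
tool_pos: [590.4, 232.1, 124.2]
tcp_rot: [179.7, 0.1, -104.8]
ft_force: [2.1, 0.9, -9.7]
finger_gap: 15.5
```

```bash
python3 - <<'E'
from h import *
import cv2
p,d=cams.snapshot("wrist");cv2.imwrite("pics/w2.png",p[:,:,::-1])
E
```

```text
(no output)
```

View pics/w2.png

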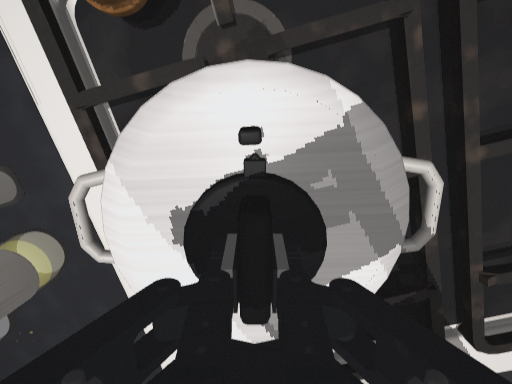

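Request:
jog_arm(offset=[[0,0,0],[0,0,0],[0,0,0],[0,0,0],[0,0,0],[0,0,0],[0,0,-15],[0,0,-30],[0,0,-40],[0,0,-40],[0,0,0],[0,0,0]], delta_rot=[[0,0,-2],[0,0,0],[0,0,0],[0,0,0],[0,0,0],[0,0,0],[0,0,0],[0,0,0],[0,0,0],[0,0,0],[0,0,0],[0,0,0]], jaw=[0,0,60,60,60,60,60,60,60,60,60,60])

```text
time: 5.9
tool_pos: [592.5, 232.6, 265.7]
tcp_rot: [-179.8, 0.5, -102.0]
ft_force: [-0.5, 0.4, -0.4]
finger_gap: 51.3
```

```bash
python3 - <<'E'
from h import *
import cv2
from bench import monitor
s=monitor.sense();M=cams.camera_model("wrist");p,d=cams.snapshot("wrist");print(s["tool_pos"],s["ft_force"])
cv2.imwrite("pics/w3.png",p[:,:,::-1]);np.savez("pics/w3.npz",d=d,K=M["K"],camera_from_world=M["camera_from_world"])
cv2.imwrite("pics/w3c.png",cv2.resize(p[90:240,170:350,::-1],None,fx=4,fy=4))
p,d=cams.snapshot("top");cv2.imwrite("pics/t3.png",cv2.resize(p[140:290,:,::-1][:, 260:400],None,fx=4,fy=4))
cv2.imwrite("pics/t0.png",cv2.resize(cv2.imread("pics/top0.png")[140:290,260:400],None,fx=4,fy=4))
E
```

```text
[592.50365233 232.59377134 265.72761418] [-0.53273574  0.36706207 -0.39407404]
```

View pics/w3c.png

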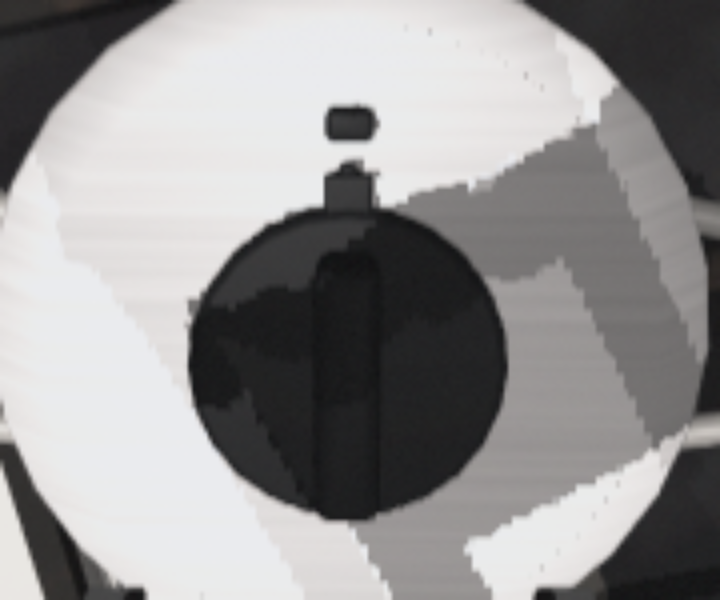

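View pics/t3.png

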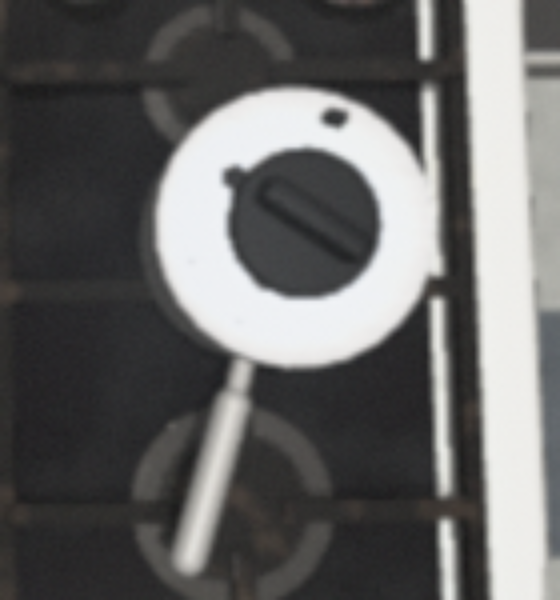

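View pics/t0.png

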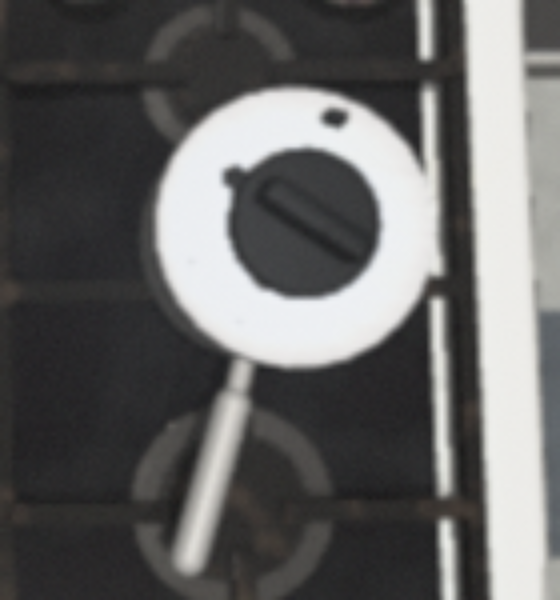

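The wrist crop shows the pointer (crop 349,170) in line with the tab (350,125) and the disc centre (348,360), less than 1° off. In the top view the saucepan's dial is the same before and after. The gripper is clear of everything, about 120 mm above the dial.

```bash
python3 - <<'E'
from bench import r
print(r.hand_in())
E
```

```text
the job is handed in; nothing more can be done
None
```

The casserole's steam vent dial is turned so its pointer stands at the tall tab, and I handed the job in at about 6 s of the 32 s allowed.

- **What I did:** I located the casserole with the top and wrist cameras and gripped its dial bar at about 25 N. I turned the dial about 51° clockwise in all: 53°, then about 2° back after a wrist picture showed a small overshoot. Then I opened the jaws and lifted clear.
- **Casserole dial:** In the last wrist picture the pointer, the tab and the dial's centre lie in one line to within about 1°. The limit is about 10°. I judged this from the picture and did not work out the pointer-to-tab distance in mm.
- **Saucepan dial:** The top view looks the same before and after.
- **Contact:** At the end the gripper was open, about 120 mm above the dial, with wrist force under 1 N.
- **Disagreements:** The top and wrist cameras differed by about 2 to 4 mm on the dial's centre, and by about 3° on the tab's direction. While the bar was gripped, the wrist read about 10 N downward, which I did not explain; it was gone after release.

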